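Clear the brackets off a power unit's cover and hold the cover open for inspection

TASK

Two loose flat metal brackets lie on the hinged cover of the power unit: lay each one flat, the same way up as it lies now, in the tray compartment that fits it, before the cover is raised. Then lift the cover, which has a bar handle at its front, and hold it open at 45 degrees so that the inside can be inspected; it falls shut if let go, so the program finishes while the gripper is still holding it there, motionless. Leave everything else on the bench where it is.

Things in the scene. Friction and masses are not known exactly. Their poses are not given: they have to be found in the camera images.
- unit: power unit: a fixed open-topped black case, 240 (x) x 300 (y) x 85 mm high, closed by a grey hinged cover (240 x 300 x 6 mm) lying on its rim, so the cover's top is 91 mm above the bench when shut. Origin: centre of the case's underside, on the bench. x points from the handle side (front) to the hinge side (back), z up. It is turned by up to 0.2 rad from the world axes.
- cover (a joint): opening angle of the cover, rad: 0 shut, grows as its front edge rises, stop at 1.3. It has no spring or catch: about 0.3 to 0.6 kg, it falls shut from any angle and needs about 1.5 to 3.5 N upward at the handle.
- cover_handle (a point): centre of the cover's handle: a straight round steel bar, 12 mm diameter, 90 mm long between two posts of 8 mm diameter, parallel to the hinge (the unit's y). Its centre line is 38 mm above the cover's top face, 220 mm in front of the hinge axis and 44 mm above it when shut. The point turns with the cover.
- cover_hinge (a point): middle of the cover's hinge axis, which runs along the unit's y at the back rim, 85 mm above the bench; in the unit's frame it is at x +120 mm, y 0. The point turns with the cover.
- strap: long flat aluminium bracket, 110 (x) x 26 (y) x 8 mm thick with a hole near each end, about 70 g, lying flat loose on the cover. Origin: centre of its underside; z up when it is this side up.
- plate: short wide flat aluminium bracket, 64 (x) x 44 (y) x 8 mm thick with four holes, about 70 g, lying flat loose on the cover. Origin: centre of its underside; z up when it is this side up.
- tray: fixed grey parts tray, 128 (x) x 156 (y) mm, floor 4 mm thick, all walls 4 mm thick and rising 12 mm above the floor. Origin: centre of its underside on the bench. Besides the long and the wide compartment it has small cells, with a few screws, that fit neither bracket. The walls beside the two bracket compartments have finger notches (open down to the floor) 44 mm wide, in the middle of their long sides.
- tray_long (a point): centre of the floor (4 mm above the bench) of the long compartment, 120 (tray x) x 36 (tray y) mm inside: the long bracket lies here along tray x. At tray x 0, y -56 mm.
- tray_wide (a point): centre of the floor (4 mm above the bench) of the wide compartment, 56 (tray x) x 76 (tray y) mm inside: the short wide bracket lies here with its 64 mm length along tray y. At tray x 0, y +36 mm.
- fan: bystander: black cooling fan lying flat, 80 x 80 x 25 mm. Origin: centre of its underside.
- multimeter: bystander: hand multimeter lying flat, 160 x 80 x about 45 mm. Origin: centre of its underside.
- spool: bystander: standing metal solder spool, 56 mm diameter, 50 mm high. Origin: centre of its underside.
- jar: bystander: small closed jar, 48 mm diameter, 42 mm high. Origin: centre of its underside.
- screwdriver: bystander: screwdriver lying down, 190 mm long. Origin: near its middle, on the bench.
- brush: bystander: cleaning brush lying down, 170 mm long. Origin: near its middle, on the bench.
- can: bystander: standing can, 60 mm diameter, 160 mm high. Origin: centre of its underside.
Not all that is in view belongs to the job. What is shaped like the plate but orange or red is not meant.

How it is judged:
By the outcome, as a careful person would: the job done as asked, in the order asked, and still so for the second after the job is handed in, while the arm keeps its last pose, push and grip.
It also fails if it takes over 72 s, if anything falls off the work surface, if the arm or the gripper's body presses on something with over 40 N, if the wrist force passes 120 N, or if a joint passes its speed limit or range.

ROBOT

A 6-joint arm with a two-finger parallel gripper is mounted at the origin on the work surface. World frame = base frame: x ahead of the robot, y to its left, z up, the work surface at z = 0. Lengths are in m, angles in rad, forces in N, time in s.
With the tool pointing down it reaches from about 0.325 to 0.875 m from the base axis. Payload 4.4 kg.
Tool frame: the origin (TCP) lies where the fingers leave the gripper's body, on its centre line; the fingertips stand arm.tip_reach ahead of it and the grasp point (between the pads) lies 54 mm ahead of it (arm.tip_reach is the distance from the TCP to the fingertips, in m); z points along the fingers, y is the direction in which the jaws open and shut (so a half turn about z gives the same grasp; the last joint's range is limited). The gripper opens to 85 mm and grips with 20 to 120 N. Pads are 22 mm wide; open, the fingers measure 114 mm over their backs; the gripper's body (76 mm by 85 mm) begins 54 mm behind the grasp point. The pads swing forward as they close: fully open they stand 13 mm farther back than shut.
Start: joints at [1.101, 0.207, 1.542, -0, 1.393, -0.15], TCP at [0.18, 0.546, 0.304] pointing down, gripper open.
Joint ranges: [-2.73, 2.73], [-0.86, 2.22], [0.23, 2.46], [-1.11, 4.25], [0.08, 2.63], [-2.82, 2.82]. Speed limits (rad/s): [2.79, 2.79, 3.14, 3.14, 3.14, 3.14].

INTERFACE

Orientations are given as [roll, pitch, yaw] about the fixed x, y, z axes, in that order (R = Rz(yaw) Ry(pitch) Rx(roll)).
In Python, from rig import arm gives the robot as it stands.
- The arm moves only by the tool carry_out, never from a script. Its argument "deltas" is text: rows parted by semicolons, each of 4 numbers parted by spaces: the shift along the tool's x, y, z normalised to -1 to 1, where 1 is 0.02 m, then the turn about the tool's z normalised to -1 to 1, where 1 is 5 degrees. A call has 1 to 12 rows; each row shifts and turns the commanded pose from where the row before left it, along the tool's axes as they then stand; what a row does not reach is not made up. A row lasts 1/8 s, in which the tool goes at most 62.5 mm and 10.7 degrees, less where a joint would pass 70% of its speed; a pose out of reach is approached as far as the arm can. A call with a number of a shift or a turn outside -1 to 1 is refused whole. A call with a gripper value outside its range is refused whole. "claw" is the gripper's target within -1 to 1 (fully open at 1, half-way at 0, shut at -1), set as the call begins (left out, the last holds). The fingers move at their own pace and stop on an object; "newtons" is the grip in N (left out, the last holds). Time passes only in rows, so rows that do not move let the fingers close. It gives the time, the measured TCP pose, the force and the opening at its end, in the units of the state.
- arm.get_state(): the state, without advancing time (a new reading comes with each control period).
- arm.get_image(name): name is "scene" or "top" or "wrist"; returns the picture (400x640x3 uint8, red, green, blue); there is no depth.
- arm.get_calibration(name): a dict with "camera_matrix" (3x3 intrinsics, pixels), "rvec" (rotation vector, rad) and "tvec" (3), from world to camera coordinates, as OpenCV has them; the wrist camera has in their place "tool_from_camera" (4x4, takes a point from camera to tool coordinates, whose origin is the TCP and whose axes are the flange's). Camera axes: x right, y down, z forward; pixel columns grow to the right and rows downward; lengths in m; the calibration is good to about 2 mm. A picture is of the moment at which its call begins: read the wrist's pose just before it. get_calibration takes no time and is no camera call.
- arm.close_job(): hands the job in, once; it reports no verdict.
The state is a dict: "time": time; "joint_positions": joint angles; "qd": joint speeds; "tau": joint torques, N m; "eef_pos": TCP position; "ee_rot": TCP orientation; "force": force on the tool from outside, world axes, zero at the start; "ft_torque": the same for the moment, N m; "gripper_width": finger opening in m.
Only numpy, scipy, OpenCV 4.12 (cv2) and the standard library are available. Lean on these libraries where they do the work, as an engineer would, in place of code of your own. Each camera call takes 0.05 s, during which the arm holds its last target.

## Working session

There is one attempt and no reset: what is moved stays moved. The work goes in short steps, Python scripts to look and compute and a tool call to move; the robot and the scene stay as the last step left them, time stands still between calls to the robot, and variables do not carry over. Pictures are saved under pics/ and viewed, and the job is handed in when it is done.

Besides the shell and the picture viewer there is one more tool, called after "Call:" by a JSON object that holds its "method" and its "body". carry_out: Moves the arm, as the interface text tells. Scaled input: -1 to 1 covers 0.02 m each way for a shift and 5 degrees each way for a turn. Its arguments: {"type":"object","properties":{"deltas":{"type":"string"},"claw":{"type":"number"},"newtons":{"type":"number"}},"required":["deltas"]}

```bash
ls; mkdir -p pics
python3 - <<'E'
from rig import arm
import cv2
print(arm.get_state()); print(arm.tip_reach)
for n in("scene","top","wrist"):
    cv2.imwrite(f"pics/{n}0.png",arm.get_image(n)[:,:,::-1]); print(n,arm.get_calibration(n))
E
```

```text
pics
{'time': 0.0, 'joint_positions': array([ 1.10151160e+00,  2.07441427e-01,  1.54299949e+00,  3.19230380e-05,
        1.39353001e+00, -1.50514427e-01]), 'qd': array([ 0.00105291,  0.00040772, -0.00165045, -0.00110578,  0.00052669,
       -0.00010283]), 'tau': array([ 2.43769602e-03, -3.83031249e+01, -2.91599947e+01,  4.63882918e-05,
        1.04713728e-02, -2.47997070e-05]), 'eef_pos': array([0.17993394, 0.54547293, 0.30269183]), 'ee_rot': array([-3.13924598e+00, -3.87668360e-04,  2.82281623e+00]), 'force': array([-0.54435627, -0.39783284, -0.26366094]), 'ft_torque': array([-0.03001648, -0.00478294, -0.00441247]), 'gripper_width': 0.08518784796682097}
0.0726
scene {'camera_matrix': array([[405.35711257,   0.        , 321.59605149],
       [  0.        , 405.35711257, 206.58599742],
       [  0.        ,   0.        ,   1.        ]]), 'rvec': array([ 1.04221598,  2.43655985, -1.04130093]), 'tvec': array([ 0.3403964 , -0.19369559,  1.53318778])}
top {'camera_matrix': array([[395.9985266 ,   0.        , 313.71211803],
       [  0.        , 395.9985266 , 203.50958005],
       [  0.        ,   0.        ,   1.        ]]), 'rvec': array([ 2.13345768, -2.16454945,  0.17628072]), 'tvec': array([0.01006903, 0.49576083, 1.19586017])}
wrist {'camera_matrix': array([[358.75909925,   0.        , 319.83336111],
       [  0.        , 358.75909925, 201.95248096],
       [  0.        ,   0.        ,   1.        ]]), 'tool_from_camera': array([[ 8.45547053e-04, -9.45804307e-01, -3.24736042e-01,
         8.36284987e-02],
       [ 9.99999379e-01,  5.63798471e-04,  9.61714945e-04,
         6.39895193e-04],
       [-7.26508453e-04, -3.24736654e-01,  9.45804196e-01,
        -7.11340719e-02],
       [ 0.00000000e+00,  0.00000000e+00,  0.00000000e+00,
         1.00000000e+00]])}
```

View pics/scene0.png

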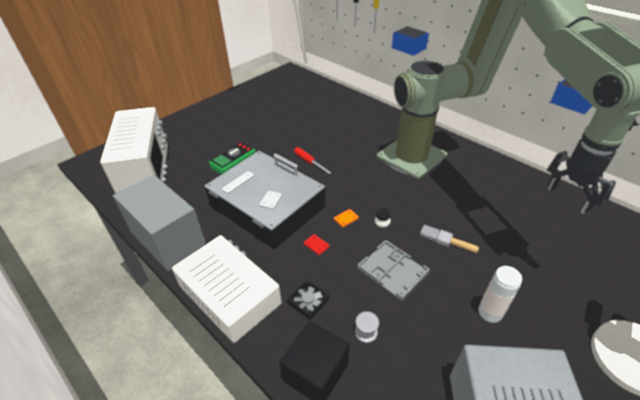

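View pics/top0.png

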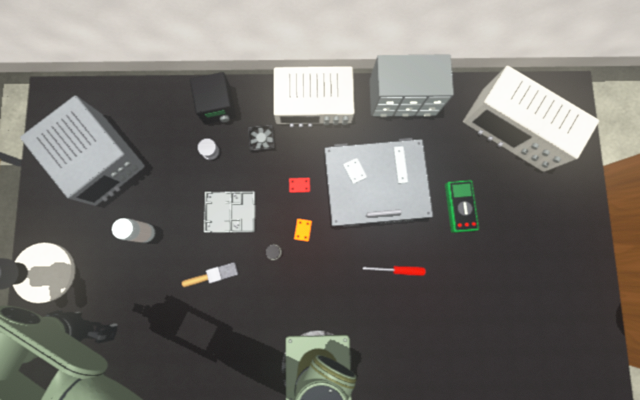

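View pics/wrist0.png

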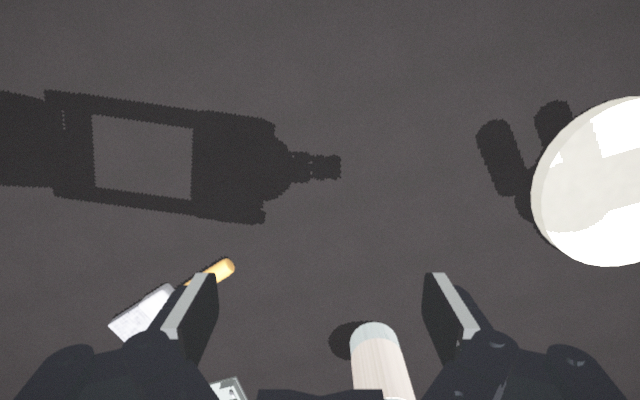

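The top view shows the unit near (378,182), with the handle at (383,213), strap at (402,165) and plate at (355,170). The tray is near (230,212). I'll zoom in.

```bash
cat > h.py <<'E'
import numpy as np, cv2
from rig import arm
from scipy.spatial.transform import Rotation as Rn
def cam(name,st=None):
    c=arm.get_calibration(name);K=c["camera_matrix"]
    if name!="wrist":
        R=cv2.Rodrigues(c["rvec"])[0];t=c["tvec"];return K,R,t
    T=np.eye(4);T[:3,:3]=Rn.from_euler('xyz',st["ee_rot"]).as_matrix();T[:3,3]=st["eef_pos"]
    M=np.linalg.inv(T@c["tool_from_camera"]);return K,M[:3,:3],M[:3,3]
def p2w(cm,uv,z):
    K,R,t=cm;d=R.T@np.linalg.inv(K)@np.array([uv[0],uv[1],1.]);o=-R.T@t
    return o+d*(z-o[2])/d[2]
def w2p(cm,P):
    K,R,t=cm;q=K@(R@np.asarray(P)+t);return q[:2]/q[2]
def crop(img,x0,y0,x1,y1,s): return cv2.resize(img[y0:y1,x0:x1],None,fx=s,fy=s,interpolation=cv2.INTER_CUBIC)
E
python3 - <<'E'
from h import *
im=cv2.imread("pics/top0.png")
cv2.imwrite("pics/c1.png",crop(im,315,130,440,235,6)); cv2.imwrite("pics/c2.png",crop(im,195,180,265,245,8))
E
```

```text
(no output)
```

View pics/c1.png

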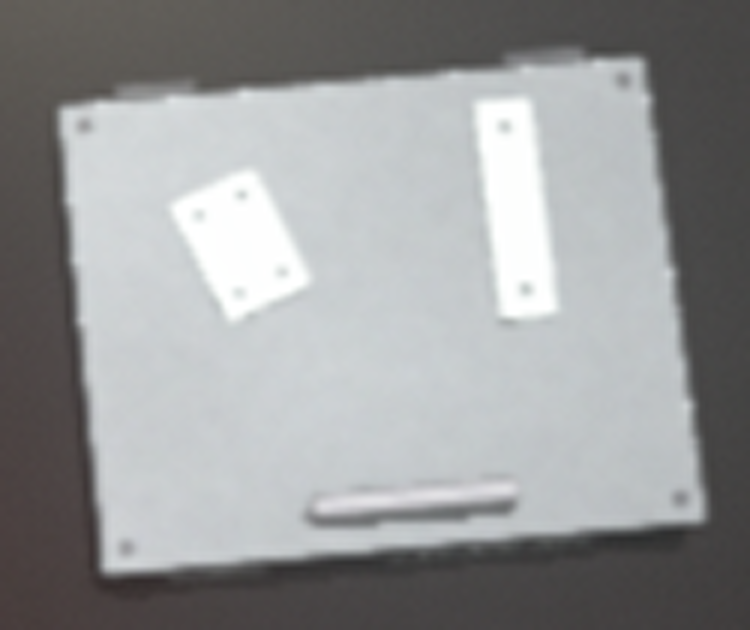

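View pics/c2.png

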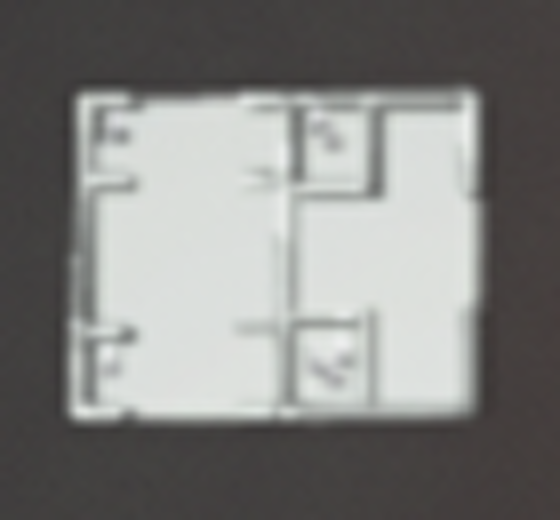

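Run:
```python
from h import *
im=cv2.imread("pics/top0.png");cm=cam("top")
g=cv2.cvtColor(im,cv2.COLOR_BGR2GRAY)
def c2(u,x0,y0,s): return ((u[0]+.5)/s-.5+x0,(u[1]+.5)/s-.5+y0)
# brackets
big=cv2.resize(g[130:235,315:440],None,fx=6,fy=6,interpolation=cv2.INTER_CUBIC)
_,th=cv2.threshold(big,232,255,0)
for c in cv2.findContours(th,0,2)[0]:
    if cv2.contourArea(c)<3000: continue
    P=np.array([p2w(cm,c2(p[0],315,130,6),.099)[:2] for p in c],np.float32)
    print("rect",cv2.minAreaRect(P*1000))
for n,z,pts,o in (("cover",.091,[(60,107),(643,58),(706,522),(103,575)],(315,130,6)),
  ("handle",.129,[(313,508),(513,492)],(315,130,6)),
  ("tray",.016,[(79,92),(478,92),(474,416),(70,416)],(195,180,8))):
    P=np.array([p2w(cm,c2(p,*o),z)[:2] for p in pts])*1000
    print(n,P.round(1).tolist(),P.mean(0), [np.linalg.norm(P[i]-P[i-1]).round(1) for i in range(len(P))],
     np.degrees(np.arctan2(*(P[-1]-P[0])[::-1])))
    if len(P)>2: print(np.degrees([np.arctan2(*(P[0]-P[1])[::-1])-np.pi/2,np.arctan2(*(P[3]-P[2])[::-1])-np.pi/2,np.arctan2(*(P[1]-P[2])[::-1]),np.arctan2(*(P[0]-P[3])[::-1])]))
```

```text
rect ((586.332275390625, -120.36637878417969), (67.06372833251953, 47.98798370361328), 25.18434715270996)
rect ((603.14697265625, -259.4239807128906), (111.66987609863281, 28.49763298034668), 4.436071395874023)
cover [[659.9, -32.1], [682.3, -330.3], [443.6, -348.2], [421.5, -48.6]] [ 551.85246518 -189.79015914] [np.float64(239.0), np.float64(299.1), np.float64(239.3), np.float64(300.4)] -176.03233432061978
[4.28459725 4.21654738 4.2786094  3.96766568]
handle [[448.7, -147.7], [455.1, -244.1]] [ 451.87665005 -195.89030092] [np.float64(96.6), np.float64(96.6)] -86.20401663242467
tray [[543.7, 348.8], [541.7, 190.8], [412.9, 191.4], [415.1, 348.9]] [478.34837367 269.95956854] [np.float64(128.6), np.float64(158.0), np.float64(128.8), np.float64(157.5)] 179.92564228821212
[-0.75465804 -0.82573524 -0.28667086 -0.07435771]
```

```bash
cat >> h.py <<'E'
def plan(T,yawdeg,n=None,vmax=.9):
    st=arm.get_state();p=st["eef_pos"].copy();R=Rn.from_euler('xyz',st["ee_rot"]).as_matrix()
    yaw=np.arctan2(R[1,0],R[0,0]);dy=(np.radians(yawdeg)-yaw+np.pi)%(2*np.pi)-np.pi
    d=np.asarray(T)-p
    print("t",round(float(st["time"]),2),"d mm",(d*1000).round(1),"dyaw",round(np.degrees(dy),1))
    k=n or 1
    while True:
        Rk=R.copy();q=p.copy();rows=[];ok=True
        for i in range(k):
            s=Rk.T@((np.asarray(T)-q)/(k-i))/.02
            r=np.append(s,-np.degrees(dy)/k/5).round(2); rows.append(r)
            ok&=np.abs(r).max()<=vmax
            q=q+Rk@(r[:3]*.02);Rk=Rk@Rn.from_rotvec([0,0,np.radians(r[3]*5)]).as_matrix()
        if ok or n: break
        k+=1
    f=lambda x:("%.2f"%x).rstrip('0').rstrip('.').replace('-0.','-.').replace('0.','.',1) if abs(x)<1 and x else "%g"%x
    for i in range(0,k,12): print("; ".join(" ".join("%g"%(v+0) for v in r) for r in rows[i:i+12]))
def state():
    st=arm.get_state();R=Rn.from_euler('xyz',st["ee_rot"]).as_matrix()
    print("t",round(float(st["time"]),2),"pos",(st["eef_pos"]*1000).round(1),"yaw",np.degrees(st["ee_rot"][2]).round(2),"F",st["force"].round(1),"w",round(float(st["gripper_width"])*1000,1),"q6",st["joint_positions"][5].round(2))
    return st
def snap(n,name,x0=0,y0=0,x1=640,y1=400,s=1):
    st=arm.get_state();im=arm.get_image(n)[:,:,::-1];cv2.imwrite(f"pics/{name}_raw.png",im);np.save(f"pics/{name}.npy",np.r_[st["eef_pos"],st["ee_rot"]]);cv2.imwrite(f"pics/{name}.png",crop(im,x0,y0,x1,y1,s))
E
python3 -c "
from h import *
plan([.470,.27,.30],90)"
```

```text
t 0.15 d mm [ 290.  -275.6   -2.9] dyaw -71.7
-0.79 -0.37 0.01 0.62; -0.81 -0.33 0.01 0.62; -0.82 -0.28 0.01 0.62; -0.84 -0.24 0.01 0.62; -0.85 -0.19 0.01 0.62; -0.86 -0.15 0.01 0.62; -0.86 -0.1 0.01 0.62; -0.87 -0.05 0.01 0.62; -0.87 -0.01 0.01 0.62; -0.87 0.04 0 0.62; -0.86 0.09 0.01 0.62; -0.86 0.13 0 0.62
-0.85 0.18 0.01 0.62; -0.84 0.22 0 0.62; -0.83 0.27 0.01 0.62; -0.81 0.31 0 0.62; -0.79 0.36 0.01 0.62; -0.77 0.4 0 0.62; -0.75 0.44 0.01 0.62; -0.72 0.48 0 0.62; -0.7 0.52 0.01 0.62; -0.67 0.56 0 0.62; -0.64 0.59 0.01 0.62
```

Call:
{"method": "carry_out", "body": {"deltas": "-0.79 -0.37 0 0.62; -0.81 -0.33 0 0.62; -0.82 -0.28 0 0.62; -0.84 -0.24 0 0.62; -0.85 -0.19 0 0.62; -0.86 -0.15 0 0.62; -0.86 -0.1 0 0.62; -0.87 -0.05 0 0.62; -0.87 -0.01 0 0.62; -0.87 0.04 0 0.62; -0.86 0.09 0 0.62; -0.86 0.13 0 0.62"}}

```text
time: 1.65
eef_pos: [0.3326, 0.4015, 0.3039]
ee_rot: [3.142, -0.0, 2.17]
force: [0.6, 1.1, 0.7]
gripper_width: 0.0854
```

Call:
{"method": "carry_out", "body": {"deltas": "-0.85 0.18 0 0.62; -0.84 0.22 0 0.62; -0.83 0.27 0 0.62; -0.81 0.31 0 0.62; -0.79 0.36 0 0.62; -0.77 0.4 0 0.62; -0.75 0.44 0 0.62; -0.72 0.48 0 0.62; -0.7 0.52 0 0.62; -0.67 0.56 0 0.62; -0.64 0.59 0 0.62"}}

```text
time: 3.02
eef_pos: [0.4711, 0.2695, 0.3039]
ee_rot: [3.142, -0.0, 1.575]
force: [-0.1, 0.6, 0.0]
gripper_width: 0.0854
```

```bash
python3 -c "
from h import *
state();snap('wrist','tray1');state()"
```

```text
t 3.02 pos [471.1 269.5 303.9] yaw 90.23 F [-0.1  0.6  0. ] w 85.4 q6 0.36
t 3.08 pos [472.6 268.2 303.9] yaw 90.08 F [ 1.  -1.2 -0. ] w 85.1 q6 0.36
```

View pics/tray1.png

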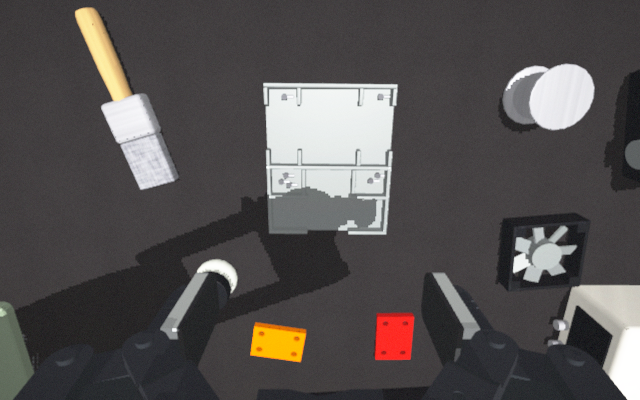

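```bash
python3 -c "
from h import *
im=cv2.imread('pics/tray1_raw.png');cv2.imwrite('pics/t1c.png',crop(im,255,75,405,245,3.5))
plan([.565,-.19,.32],10)"
```

```text
t 3.08 d mm [  92.4 -458.2   16.1] dyaw -80.1
-0.88 0.18 -0.03 0.62; -0.87 0.22 -0.03 0.62; -0.86 0.27 -0.03 0.62; -0.84 0.32 -0.03 0.62; -0.82 0.36 -0.03 0.62; -0.8 0.41 -0.03 0.62; -0.78 0.45 -0.03 0.62; -0.75 0.49 -0.03 0.62; -0.73 0.53 -0.03 0.62; -0.7 0.57 -0.03 0.62; -0.66 0.6 -0.03 0.62; -0.63 0.64 -0.03 0.62
-0.6 0.67 -0.03 0.62; -0.56 0.71 -0.03 0.62; -0.52 0.73 -0.03 0.62; -0.48 0.76 -0.03 0.62; -0.44 0.79 -0.03 0.62; -0.39 0.81 -0.03 0.62; -0.35 0.83 -0.03 0.62; -0.3 0.85 -0.03 0.62; -0.26 0.86 -0.03 0.62; -0.21 0.87 -0.03 0.62; -0.16 0.88 -0.03 0.62; -0.12 0.89 -0.03 0.62
-0.07 0.9 -0.02 0.62; -0.02 0.9 -0.03 0.62
```

View pics/t1c.png

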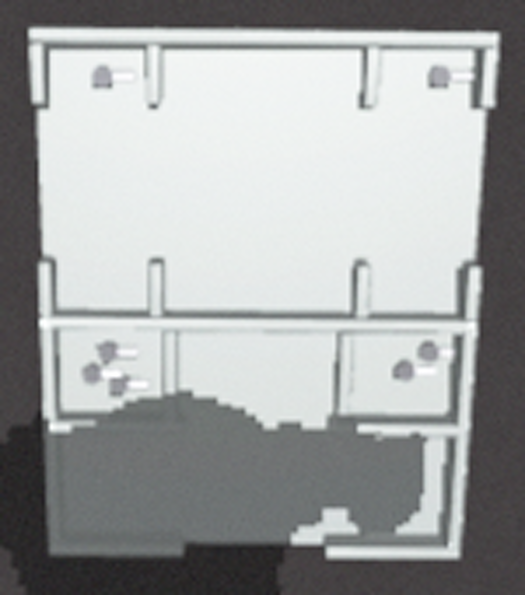

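```bash
python3 -c "
from h import *
d=np.load('pics/tray1.npy');cm=cam('wrist',dict(eef_pos=d[:3],ee_rot=d[3:]))
P=np.array([p2w(cm,((u+.5)/3.5-.5+255,(v+.5)/3.5-.5+75),.016)[:2] for u,v in [(29,30),(499,34),(461,557),(49,556)]])*1000
print(P.round(1),P.mean(0))
for a,b in((0,1),(3,2),(3,0),(2,1)):
  e=P[b]-P[a];print(np.linalg.norm(e),np.degrees(np.arctan2(e[1],e[0])))
"
```

```text
[[417.2 349.9]
 [544.9 349.5]
 [544.6 194.6]
 [416.2 194.4]] [480.73629769 272.08878748]
127.66150448010335 -0.1877978712456459
128.372541602621 0.09641994958696636
155.5496341744694 89.63116292054703
154.91221691766714 89.89281810931298
```

Call:
{"method": "carry_out", "body": {"deltas": "-0.88 0.18 -0.03 0.62; -0.87 0.22 -0.03 0.62; -0.86 0.27 -0.03 0.62; -0.84 0.32 -0.03 0.62; -0.82 0.36 -0.03 0.62; -0.8 0.41 -0.03 0.62; -0.78 0.45 -0.03 0.62; -0.75 0.49 -0.03 0.62; -0.73 0.53 -0.03 0.62; -0.7 0.57 -0.03 0.62; -0.66 0.6 -0.03 0.62; -0.63 0.64 -0.03 0.62"}}

```text
time: 4.58
eef_pos: [0.5145, 0.0581, 0.3111]
ee_rot: [3.142, -0.0, 0.926]
force: [-0.2, -0.7, -0.6]
gripper_width: 0.0856
```

Call:
{"method": "carry_out", "body": {"deltas": "-0.6 0.67 -0.03 0.62; -0.56 0.71 -0.03 0.62; -0.52 0.73 -0.03 0.62; -0.48 0.76 -0.03 0.62; -0.44 0.79 -0.03 0.62; -0.39 0.81 -0.03 0.62; -0.35 0.83 -0.03 0.62; -0.3 0.85 -0.03 0.62; -0.26 0.86 -0.03 0.62; -0.21 0.87 -0.03 0.62; -0.16 0.88 -0.03 0.62; -0.12 0.89 -0.03 0.62"}}

```text
time: 6.08
eef_pos: [0.5585, -0.1532, 0.3183]
ee_rot: [3.142, -0.0, 0.276]
force: [0.1, -0.2, 0.4]
gripper_width: 0.0855
```

Call:
{"method": "carry_out", "body": {"deltas": "-0.07 0.9 -0.02 0.62; -0.02 0.9 -0.03 0.62; 0 0 0 0; 0 0 0 0"}}

```text
time: 6.58
eef_pos: [0.5654, -0.1871, 0.3191]
ee_rot: [-3.141, 0.0, 0.172]
force: [0.2, -0.2, -0.3]
gripper_width: 0.0856
```

```bash
python3 -c "
from h import *
state();snap('wrist','u1');state()"
```

```text
t 6.58 pos [ 565.4 -187.1  319.1] yaw 9.84 F [ 0.2 -0.2 -0.3] w 85.6 q6 0.93
t 6.62 pos [ 565.4 -186.8  319.2] yaw 9.87 F [ 0.2 -0.8  0.4] w 85.5 q6 0.93
```

View pics/u1.png

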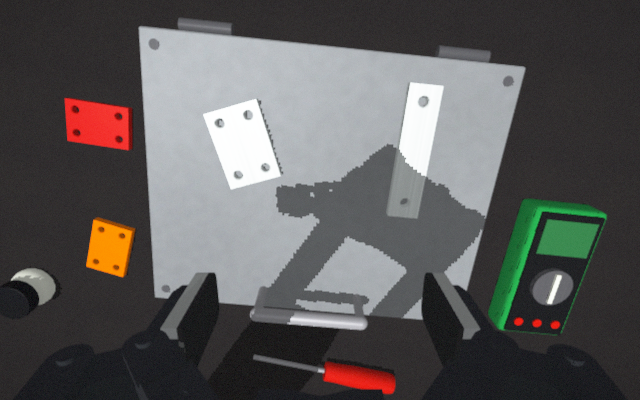

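```bash
python3 -c "
from h import *
im=cv2.imread('pics/u1_raw.png');cv2.imwrite('pics/u1a.png',crop(im,195,75,295,225,4));cv2.imwrite('pics/u1b.png',crop(im,370,70,470,230,3.5))
cv2.imwrite('pics/u1c.png',crop(im,240,280,380,335,5))
"
```

```text
(no output)
```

View pics/u1a.png

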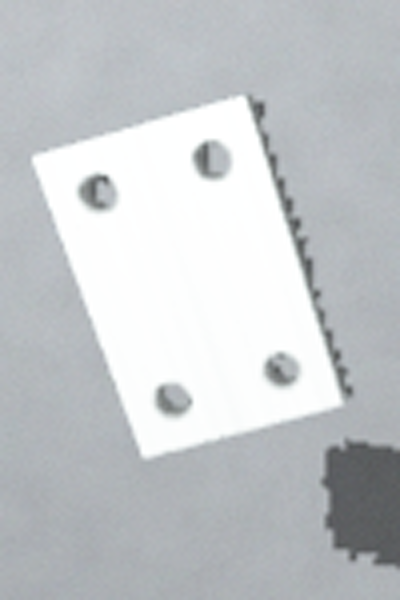

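View pics/u1b.png

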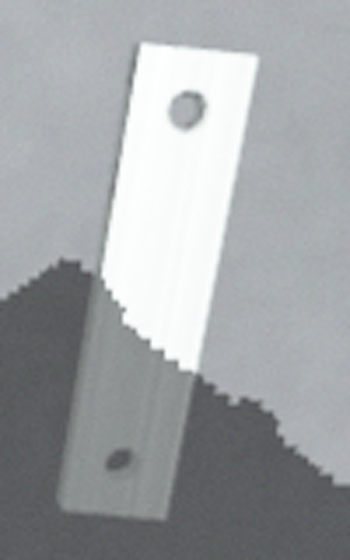

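View pics/u1c.png

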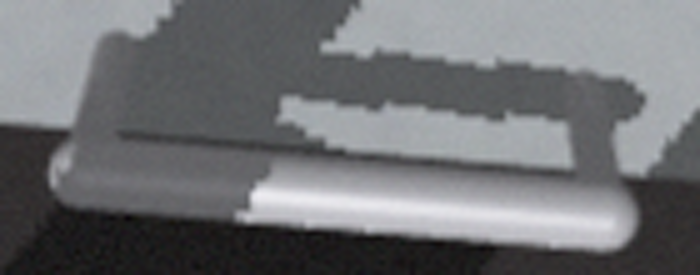

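```bash
cat >> h.py <<'E'
def quad(name,pts,x0,y0,s,z):
    d=np.load(f'pics/{name}.npy');cm=cam('wrist',dict(eef_pos=d[:3],ee_rot=d[3:]))
    P=np.array([p2w(cm,((u+.5)/s-.5+x0,(v+.5)/s-.5+y0),z)[:2] for u,v in pts])*1000
    print(P.round(1).tolist(),P.mean(0).round(1))
    for i in range(len(P)):
        e=P[(i+1)%len(P)]-P[i];print("  ",np.linalg.norm(e).round(1),np.degrees(np.arctan2(e[1],e[0])).round(2))
E
python3 -c "
from h import *
quad('u1',[(32,157),(247,94),(346,404),(144,459)],195,75,4,.099)
quad('u1',[(139,42),(259,56),(167,521),(62,508)],370,70,3.5,.099)
quad('u1',[(63,172),(625,215)],240,280,5,.129)
quad('u1',[(139.5,27),(524,68),(463,318),(155,298)],0,0,1,.091)
"
```

```text
[[606.4, -85.0], [625.7, -125.5], [567.2, -153.1], [547.9, -112.6]] [ 586.8 -119.1]
   44.9 -64.61
   64.7 -154.74
   44.9 115.43
   64.7 25.26
[[658.0, -240.1], [659.7, -266.9], [549.4, -275.4], [548.3, -248.8]] [ 603.9 -257.8]
   26.9 -86.37
   110.6 -175.62
   26.6 92.42
   110.1 4.54
[[449.4, -147.4], [457.4, -244.7]] [ 453.4 -196.1]
   97.6 -85.27
   97.6 94.73
[[661.3, -31.2], [683.5, -327.7], [451.9, -350.0], [422.6, -48.8]] [ 554.8 -189.5]
   297.3 -85.72
   232.7 -174.48
   302.6 95.56
   239.4 4.22
```

```bash
python3 -c "
from h import *
plan([.5866,-.1196,.18],25.2)"
```

```text
t 6.62 d mm [  21.2   67.2 -139.2] dyaw 15.3
0.2 -0.39 0.87 -0.38; 0.22 -0.38 0.87 -0.38; 0.23 -0.38 0.87 -0.38; 0.24 -0.37 0.87 -0.38; 0.25 -0.36 0.87 -0.38; 0.26 -0.35 0.87 -0.38; 0.28 -0.34 0.87 -0.38; 0.29 -0.34 0.87 -0.38
```

Call:
{"method": "carry_out", "body": {"deltas": "0.2 -0.39 0.87 -0.38; 0.22 -0.38 0.87 -0.38; 0.23 -0.38 0.87 -0.38; 0.24 -0.37 0.87 -0.38; 0.25 -0.36 0.87 -0.38; 0.26 -0.35 0.87 -0.38; 0.28 -0.34 0.87 -0.38; 0.29 -0.34 0.87 -0.38; 0 0 0 0; 0 0 0 0", "claw": 0.28, "newtons": 40}}

```text
time: 7.88
eef_pos: [0.5872, -0.1204, 0.1804]
ee_rot: [3.141, -0.0, 0.437]
force: [-0.8, -0.0, -0.5]
gripper_width: 0.0548
```

```bash
python3 -c "
from h import *
state();snap('wrist','p1');print(arm.tip_reach);plan([.5866,-.1196,.168],25.2)"
```

```text
t 7.88 pos [ 587.2 -120.4  180.4] yaw 25.04 F [-0.8 -0.  -0.5] w 54.8 q6 0.79
0.0726
t 7.92 d mm [ -0.8   1.  -12.9] dyaw 0.2
-0.02 -0.06 0.65 -0.04
```

View pics/p1.png

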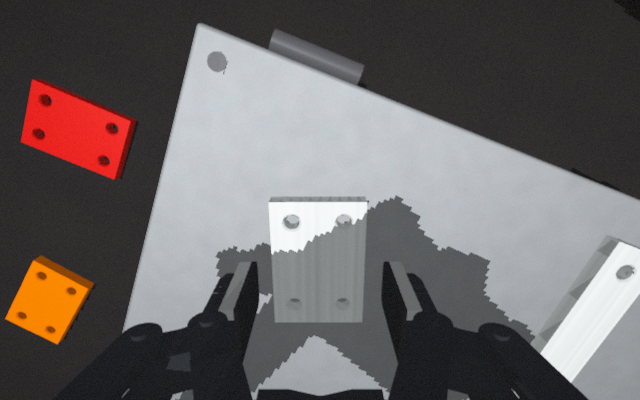

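Plate is centred between the fingers, columns 268–368, and aligned. I'll go down in steps.

Call:
{"method": "carry_out", "body": {"deltas": "0 -0.04 0.35 0; 0 0 0.3 0; 0 0 0 0"}}

```text
time: 8.3
eef_pos: [0.5859, -0.1194, 0.1662]
ee_rot: [-3.14, 0.001, 0.437]
force: [0.5, 0.5, -0.5]
gripper_width: 0.0546
```

Call:
{"method": "carry_out", "body": {"deltas": "0 0 0.15 0; 0 0 0.1 0; 0 0 0 0"}}

```text
time: 8.68
eef_pos: [0.5864, -0.1194, 0.1619]
ee_rot: [-3.141, 0.0, 0.437]
force: [0.7, 0.9, -0.9]
gripper_width: 0.0546
```

Call:
{"method": "carry_out", "body": {"deltas": "0 0 -0.05 0; 0 0 0 0; 0 0 0 0; 0 0 0 0; 0 0 0 0; 0 0 0 0", "claw": -0.3, "newtons": 40}}

```text
time: 9.43
eef_pos: [0.5864, -0.1194, 0.163]
ee_rot: [-3.141, 0.0, 0.437]
force: [0.2, -0.1, -1.1]
gripper_width: 0.0422
```

```bash
python3 -c "
from h import *
st=state();st['eef_pos'];plan(st['eef_pos']+[0,0,.06],25.2)"
```

```text
t 9.43 pos [ 586.4 -119.4  163. ] yaw 25.03 F [ 0.2 -0.1 -1.1] w 42.2 q6 0.79
t 9.43 d mm [ 0.  0. 60.] dyaw 0.2
0 0 -0.75 -0.01; 0 0 -0.75 -0.01; 0 0 -0.75 -0.01; 0 0 -0.75 -0.01
```

Call:
{"method": "carry_out", "body": {"deltas": "0 0 -0.4 0; 0 0 -0.7 0; 0 0 -0.8 0; 0 0 -0.8 0; 0 0 -0.8 0; 0 0 0 0"}}

```text
time: 10.18
eef_pos: [0.5876, -0.1198, 0.2357]
ee_rot: [3.138, -0.003, 0.437]
force: [0.7, -0.5, -1.2]
gripper_width: 0.0425
```

```bash
python3 -c "
from h import *
state();snap('wrist','p2');plan([.4795,.306,.17],89.8)"
```

```text
t 10.18 pos [ 587.6 -119.8  235.7] yaw 25.04 F [ 0.7 -0.5 -1.2] w 42.5 q6 0.79
t 10.22 d mm [-107.4  425.6  -64.2] dyaw 64.8
0.17 -0.9 0.13 -0.54; 0.21 -0.89 0.13 -0.54; 0.26 -0.88 0.13 -0.54; 0.3 -0.86 0.13 -0.54; 0.34 -0.85 0.13 -0.54; 0.38 -0.83 0.13 -0.54; 0.42 -0.81 0.13 -0.54; 0.45 -0.79 0.13 -0.54; 0.49 -0.77 0.13 -0.54; 0.53 -0.75 0.13 -0.54; 0.56 -0.72 0.13 -0.54; 0.59 -0.7 0.14 -0.54
0.63 -0.67 0.13 -0.54; 0.66 -0.64 0.14 -0.54; 0.69 -0.6 0.13 -0.54; 0.71 -0.57 0.14 -0.54; 0.74 -0.54 0.13 -0.54; 0.76 -0.5 0.14 -0.54; 0.79 -0.47 0.13 -0.54; 0.81 -0.43 0.14 -0.54; 0.83 -0.39 0.13 -0.54; 0.84 -0.35 0.14 -0.54; 0.86 -0.31 0.13 -0.54; 0.88 -0.26 0.14 -0.54
```

View pics/p2.png

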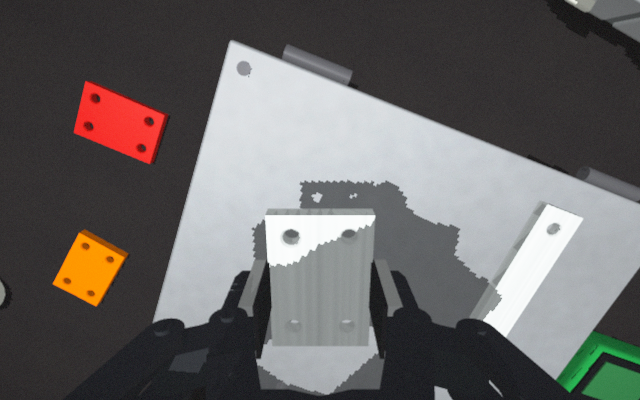

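Call:
{"method": "carry_out", "body": {"deltas": "0.17 -0.9 0.08 -0.54; 0.21 -0.89 0.08 -0.54; 0.26 -0.88 0.08 -0.54; 0.3 -0.86 0.08 -0.54; 0.34 -0.85 0.08 -0.54; 0.38 -0.83 0.08 -0.54; 0.42 -0.81 0.08 -0.54; 0.45 -0.79 0.08 -0.54; 0.49 -0.77 0.08 -0.54; 0.53 -0.75 0.08 -0.54; 0.56 -0.72 0.08 -0.54; 0.59 -0.7 0.08 -0.54"}}

```text
time: 11.72
eef_pos: [0.5326, 0.0944, 0.2138]
ee_rot: [3.142, -0.0, 1.006]
force: [0.4, 0.2, -1.0]
gripper_width: 0.0424
```

Call:
{"method": "carry_out", "body": {"deltas": "0.63 -0.67 0.08 -0.54; 0.66 -0.64 0.08 -0.54; 0.69 -0.6 0.08 -0.54; 0.71 -0.57 0.08 -0.54; 0.74 -0.54 0.08 -0.54; 0.76 -0.5 0.08 -0.54; 0.79 -0.47 0.08 -0.54; 0.81 -0.43 0.08 -0.54; 0.83 -0.39 0.08 -0.54; 0.84 -0.35 0.08 -0.54; 0.86 -0.31 0.08 -0.54; 0.88 -0.26 0.08 -0.54"}}

```text
time: 13.22
eef_pos: [0.4787, 0.3074, 0.1946]
ee_rot: [-3.142, 0.0, 1.571]
force: [0.6, -1.1, -0.2]
gripper_width: 0.0423
```

Call:
{"method": "carry_out", "body": {"deltas": "0 0 0 0; 0 0 0 0; 0 0 0 0"}}

```text
time: 13.6
eef_pos: [0.4792, 0.3057, 0.1947]
ee_rot: [3.142, 0.0, 1.567]
force: [-0.1, 0.5, -1.2]
gripper_width: 0.0425
```

```bash
python3 -c "
from h import *
state();snap('wrist','p3',s=1.25)"
```

```text
t 13.6 pos [479.2 305.7 194.7] yaw 89.79 F [-0.1  0.5 -1.2] w 42.5 q6 0.42
```

View pics/p3.png

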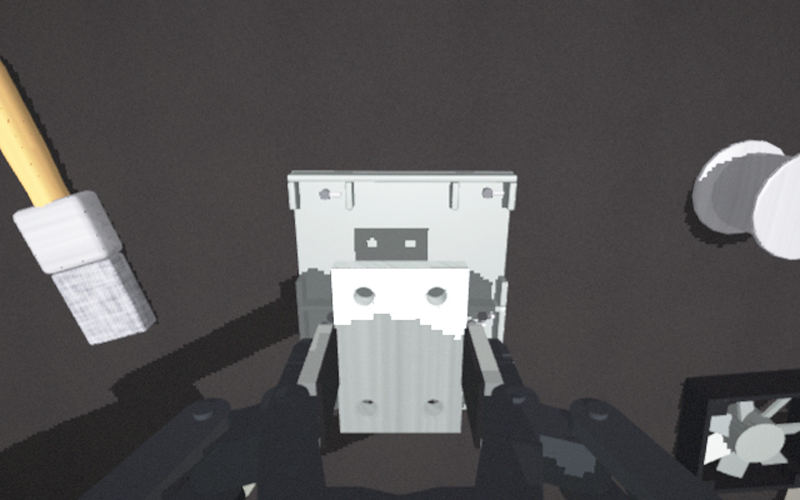

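```bash
python3 -c "
from h import *
quad('p3',[(289,172),(517,172)],0,0,1.25,.016)
quad('p3',[(331,267),(469,267),(463,433),(340,433)],0,0,1.25,.1307)
"
```

```text
[[418.3, 351.8], [544.7, 351.5]] [481.5 351.6]
   126.5 -0.17
   126.5 179.83
[[457.4, 338.8], [501.9, 338.7], [502.7, 273.2], [457.3, 273.3]] [479.8 306. ]
   44.4 -0.19
   65.5 -89.24
   45.4 179.78
   65.5 89.89
```

Call:
{"method": "carry_out", "body": {"deltas": "0.11 0.05 0.5 0; 0 0 0.9 0; 0 0 0.9 0; 0 0 0.9 0; 0 0 0.9 0; 0 0 0.7 0; 0 0 0.4 0; 0 0 0 0"}}

```text
time: 14.65
eef_pos: [0.4797, 0.3083, 0.09]
ee_rot: [-3.14, 0.001, 1.568]
force: [0.2, 0.2, -0.6]
gripper_width: 0.0421
```

```bash
python3 -c "
from h import *
state();snap('wrist','p4',150,100,490,400,2)"
```

```text
t 14.65 pos [479.7 308.3  90. ] yaw 89.84 F [ 0.2  0.2 -0.6] w 42.1 q6 0.42
```

View pics/p4.png

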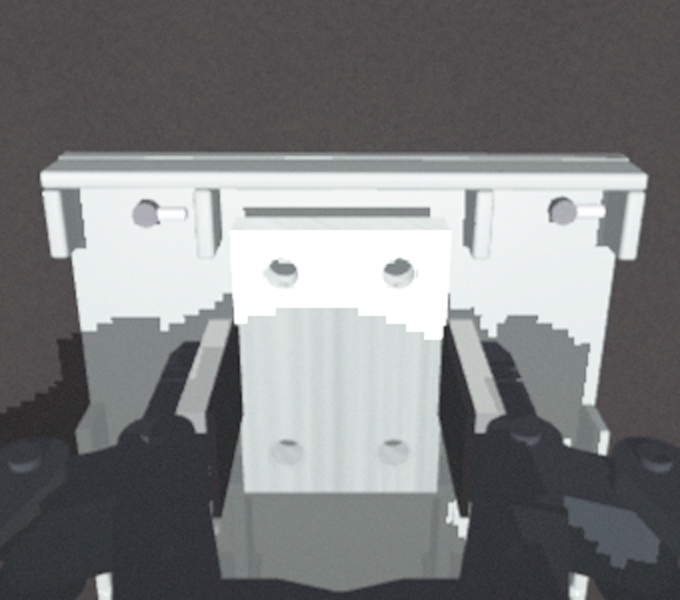

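Call:
{"method": "carry_out", "body": {"deltas": "0 0.03 0.4 0; 0 0 0.2 0; 0 0 0 0"}}

```text
time: 15.08
eef_pos: [0.4803, 0.3083, 0.0783]
ee_rot: [-3.141, 0.0, 1.568]
force: [-0.0, 1.1, -0.3]
gripper_width: 0.0425
```

Call:
{"method": "carry_out", "body": {"deltas": "0 0 0.07 0; 0 0 0 0"}}

```text
time: 15.32
eef_pos: [0.4806, 0.3085, 0.0773]
ee_rot: [3.142, -0.0, 1.568]
force: [-0.7, 0.3, 0.2]
gripper_width: 0.0427
```

Call:
{"method": "carry_out", "body": {"deltas": "0 0 0 0; 0 0 0 0; 0 0 0 0; 0 0 -0.4 0; 0 0 -0.9 0; 0 0 -0.9 0; 0 0 -0.9 0; 0 0 -0.9 0; 0 0 -0.9 0; 0 0 0 0; 0 0 0 0", "claw": 0.27}}

```text
time: 16.7
eef_pos: [0.4802, 0.3083, 0.1749]
ee_rot: [-3.141, 0.0, 1.568]
force: [-0.9, -0.6, -0.9]
gripper_width: 0.0544
```

```bash
python3 -c "
from h import *
state();snap('wrist','p5',150,100,490,400,2);plan([.6035,-.2586,.2],4.5)"
```

```text
t 16.7 pos [480.2 308.3 174.9] yaw 89.84 F [-0.9 -0.6 -0.9] w 54.4 q6 0.42
t 16.75 d mm [ 123.5 -566.8   25.6] dyaw -85.3
-0.86 0.19 -0.04 0.52; -0.85 0.23 -0.04 0.52; -0.84 0.27 -0.04 0.52; -0.82 0.3 -0.04 0.52; -0.81 0.34 -0.04 0.52; -0.79 0.38 -0.04 0.52; -0.78 0.41 -0.04 0.52; -0.76 0.45 -0.04 0.52; -0.73 0.48 -0.04 0.52; -0.71 0.51 -0.04 0.52; -0.69 0.55 -0.04 0.52; -0.66 0.58 -0.04 0.52
-0.64 0.61 -0.04 0.52; -0.61 0.63 -0.04 0.52; -0.58 0.66 -0.04 0.52; -0.55 0.69 -0.04 0.52; -0.52 0.71 -0.04 0.52; -0.48 0.73 -0.04 0.52; -0.45 0.76 -0.04 0.52; -0.41 0.78 -0.04 0.52; -0.38 0.79 -0.04 0.52; -0.34 0.81 -0.04 0.52; -0.31 0.82 -0.04 0.52; -0.27 0.84 -0.03 0.52
-0.23 0.85 -0.04 0.52; -0.19 0.86 -0.03 0.52; -0.15 0.86 -0.04 0.52; -0.11 0.87 -0.03 0.52; -0.07 0.88 -0.04 0.52; -0.03 0.88 -0.03 0.52; 0.01 0.88 -0.04 0.52; 0.04 0.87 -0.03 0.52; 0.09 0.87 -0.04 0.52
```

View pics/p5.png

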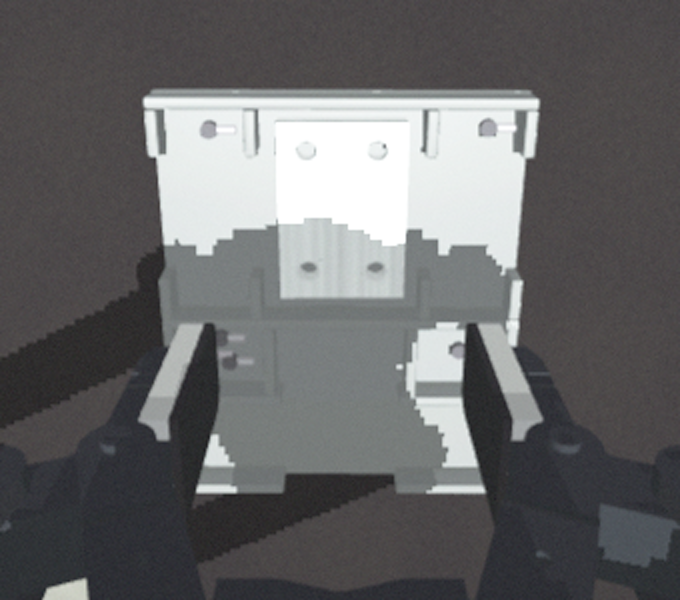

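Plate lies flat in the wide compartment, with clear margins on all sides. On to the strap.

Call:
{"method": "carry_out", "body": {"deltas": "-0.86 0.19 -0.06 0.52; -0.85 0.23 -0.06 0.52; -0.84 0.27 -0.06 0.52; -0.82 0.3 -0.06 0.52; -0.81 0.34 -0.06 0.52; -0.79 0.38 -0.06 0.52; -0.78 0.41 -0.06 0.52; -0.76 0.45 -0.06 0.52; -0.73 0.48 -0.06 0.52; -0.71 0.51 -0.06 0.52; -0.69 0.55 -0.06 0.52; -0.66 0.58 -0.06 0.52", "claw": -0.08}}

```text
time: 18.25
eef_pos: [0.5258, 0.1013, 0.1897]
ee_rot: [-3.142, 0.0, 1.02]
force: [0.1, 0.5, 1.0]
gripper_width: 0.0394
```

Call:
{"method": "carry_out", "body": {"deltas": "-0.64 0.61 -0.04 0.52; -0.61 0.63 -0.04 0.52; -0.58 0.66 -0.04 0.52; -0.55 0.69 -0.04 0.52; -0.52 0.71 -0.04 0.52; -0.48 0.73 -0.04 0.52; -0.45 0.76 -0.04 0.52; -0.41 0.78 -0.04 0.52; -0.38 0.79 -0.04 0.52; -0.34 0.81 -0.04 0.52; -0.31 0.82 -0.04 0.52; -0.27 0.84 -0.04 0.52"}}

```text
time: 19.75
eef_pos: [0.5705, -0.105, 0.1993]
ee_rot: [3.142, 0.0, 0.476]
force: [-0.1, 0.3, 0.5]
gripper_width: 0.039
```

Call:
{"method": "carry_out", "body": {"deltas": "-0.23 0.85 0 0.52; -0.19 0.86 0 0.52; -0.15 0.86 0 0.52; -0.11 0.87 0 0.52; -0.07 0.88 0 0.52; -0.03 0.88 0 0.52; 0.01 0.88 0 0.52; 0.04 0.87 0 0.52; 0.09 0.87 0 0.52; 0 0 0 0; 0 0 0 0"}}

```text
time: 21.12
eef_pos: [0.604, -0.2579, 0.1991]
ee_rot: [-3.141, 0.0, 0.07]
force: [-1.0, -0.0, -0.3]
gripper_width: 0.0395
```

```bash
python3 -c "
from h import *
state();plan([.6035,-.2586,.18],4.5);snap('wrist','s1')"
```

```text
t 21.12 pos [ 604.  -257.9  199.1] yaw 4.04 F [-1.  -0.  -0.3] w 39.5 q6 0.96
t 21.12 d mm [ -0.5  -0.7 -19.1] dyaw 0.5
-0.01 0.02 0.48 -0.05; -0.02 0.01 0.47 -0.05
```

View pics/s1.png

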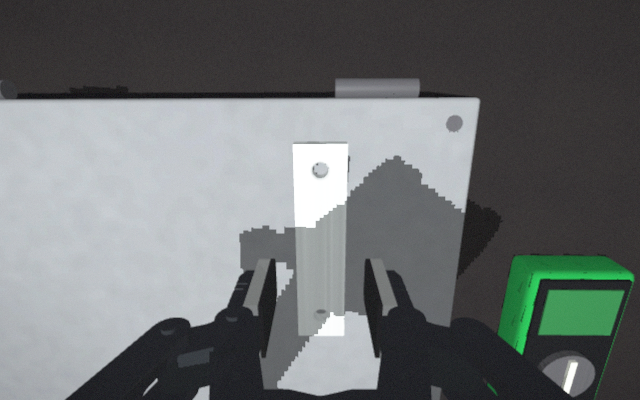

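Call:
{"method": "carry_out", "body": {"deltas": "0 0.03 0.5 -0.1; 0 0 0.6 0; 0 0 0.3 0; 0 0 0 0"}}

```text
time: 21.68
eef_pos: [0.6035, -0.2584, 0.1699]
ee_rot: [-3.14, 0.002, 0.079]
force: [-0.8, -0.1, -0.1]
gripper_width: 0.0393
```

Call:
{"method": "carry_out", "body": {"deltas": "0 0 0.15 0; 0 0 0.15 0; 0 0 0 0"}}

```text
time: 22.05
eef_pos: [0.6041, -0.2588, 0.1651]
ee_rot: [-3.141, 0.0, 0.079]
force: [-0.1, 0.4, 1.2]
gripper_width: 0.0395
```

Call:
{"method": "carry_out", "body": {"deltas": "0 0 0 0; 0 0 0 0; 0 0 0 0; 0 0 0 0; 0 0 0 0", "claw": -0.75, "newtons": 40}}

```text
time: 22.68
eef_pos: [0.6043, -0.259, 0.1656]
ee_rot: [3.141, -0.001, 0.079]
force: [0.2, -0.3, 2.5]
gripper_width: 0.0245
```

Call:
{"method": "carry_out", "body": {"deltas": "0 0 -0.4 0; 0 0 -0.7 0; 0 0 -0.8 0; 0 0 -0.8 0; 0 0 0 0; 0 0 0 0"}}

```text
time: 23.42
eef_pos: [0.604, -0.2587, 0.2192]
ee_rot: [-3.141, 0.0, 0.079]
force: [-0.2, -0.4, -0.8]
gripper_width: 0.0243
```

```bash
python3 -c "
from h import *
state();snap('wrist','s2');plan([.4805,.216,.19],0)"
```

```text
t 23.43 pos [ 604.  -258.7  219.2] yaw 4.54 F [-0.2 -0.4 -0.8] w 24.3 q6 0.96
t 23.48 d mm [-123.2  474.6  -28.6] dyaw -4.5
-0.16 -0.89 0.05 0.03; -0.16 -0.89 0.05 0.03; -0.16 -0.89 0.05 0.03; -0.17 -0.89 0.05 0.03; -0.17 -0.89 0.05 0.03; -0.17 -0.89 0.05 0.03; -0.17 -0.89 0.06 0.03; -0.17 -0.89 0.05 0.03; -0.18 -0.89 0.06 0.03; -0.18 -0.89 0.05 0.03; -0.18 -0.89 0.06 0.03; -0.18 -0.89 0.05 0.03
-0.19 -0.89 0.06 0.03; -0.19 -0.89 0.05 0.03; -0.19 -0.89 0.06 0.03; -0.19 -0.89 0.05 0.03; -0.2 -0.89 0.06 0.03; -0.2 -0.89 0.05 0.03; -0.2 -0.89 0.06 0.03; -0.2 -0.89 0.05 0.03; -0.2 -0.88 0.06 0.03; -0.21 -0.88 0.05 0.03; -0.21 -0.88 0.06 0.03; -0.21 -0.89 0.05 0.03
-0.21 -0.88 0.06 0.03; -0.22 -0.88 0.05 0.03; -0.21 -0.89 0.06 0.03
```

View pics/s2.png

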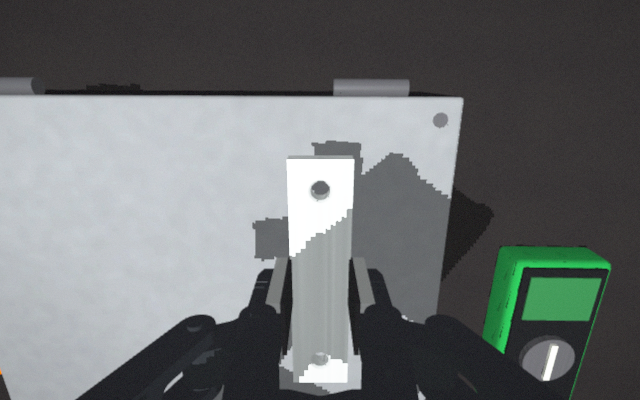

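Call:
{"method": "carry_out", "body": {"deltas": "-0.16 -0.89 0.05 0.03; -0.16 -0.89 0.05 0.03; -0.16 -0.89 0.05 0.03; -0.17 -0.89 0.05 0.03; -0.17 -0.89 0.05 0.03; -0.17 -0.89 0.05 0.03; -0.17 -0.89 0.05 0.03; -0.17 -0.89 0.05 0.03; -0.18 -0.89 0.05 0.03; -0.18 -0.89 0.05 0.03; -0.18 -0.89 0.05 0.03; -0.18 -0.89 0.05 0.03"}}

```text
time: 24.98
eef_pos: [0.5491, -0.0472, 0.2072]
ee_rot: [3.142, -0.0, 0.048]
force: [1.2, -0.7, -1.2]
gripper_width: 0.0246
```

Call:
{"method": "carry_out", "body": {"deltas": "-0.19 -0.89 0.05 0.03; -0.19 -0.89 0.05 0.03; -0.19 -0.89 0.05 0.03; -0.19 -0.89 0.05 0.03; -0.2 -0.89 0.05 0.03; -0.2 -0.89 0.05 0.03; -0.2 -0.89 0.05 0.03; -0.2 -0.89 0.05 0.03; -0.2 -0.88 0.05 0.03; -0.21 -0.88 0.05 0.03; -0.21 -0.88 0.05 0.03; -0.21 -0.89 0.05 0.03"}}

```text
time: 26.48
eef_pos: [0.4942, 0.1641, 0.1952]
ee_rot: [3.142, -0.0, 0.016]
force: [0.9, 0.3, -2.1]
gripper_width: 0.0245
```

Call:
{"method": "carry_out", "body": {"deltas": "-0.21 -0.88 0.05 0.03; -0.22 -0.88 0.05 0.03; -0.21 -0.89 0.05 0.03; 0 0 0 0; 0 0 0 0; 0 0 0 0"}}

```text
time: 27.22
eef_pos: [0.4812, 0.2153, 0.1923]
ee_rot: [3.141, -0.0, 0.008]
force: [0.9, 0.0, -0.2]
gripper_width: 0.0247
```

```bash
python3 -c "
from h import *
state();snap('wrist','s3',s=1.25)"
```

```text
t 27.23 pos [481.2 215.3 192.3] yaw 0.44 F [ 0.9  0.  -0.2] w 24.7 q6 1.82
```

View pics/s3.png

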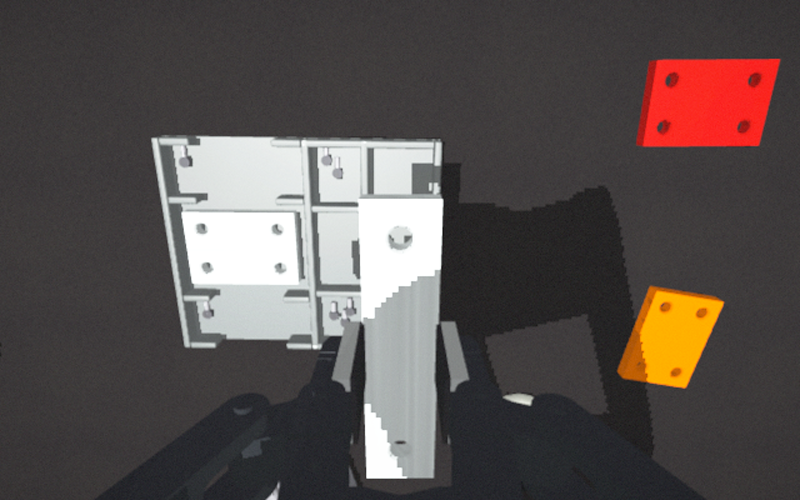

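```bash
python3 -c "
from h import *
quad('s3',[(152,136.5),(443,139.5)],0,0,1.25,.016)
quad('s3',[(152,136.5),(186,348)],0,0,1.25,.016)
quad('s3',[(359,198),(442,197),(434,478),(367,478)],0,0,1.25,.126)
"
```

```text
[[545.0, 349.3], [544.7, 193.3]] [544.9 271.3]
   156.0 -90.09
   156.0 89.91
[[545.0, 349.3], [415.9, 349.8]] [480.4 349.6]
   129.1 179.75
   129.1 -0.25
[[535.7, 229.1], [536.3, 203.3], [425.0, 202.1], [424.7, 228.3]] [480.4 215.7]
   25.8 -88.81
   111.3 -179.39
   26.2 90.5
   111.0 0.41
```

Call:
{"method": "carry_out", "body": {"deltas": "0 0 0.5 0.12; 0 0 0.9 0; 0 0 0.9 0; 0 0 0.9 0; 0 0 0.9 0; 0 0 0.6 0; 0 0 0.3 0; 0 0 0 0"}}

```text
time: 28.28
eef_pos: [0.481, 0.2158, 0.092]
ee_rot: [3.141, 0.0, -0.002]
force: [0.8, -0.4, -0.9]
gripper_width: 0.0244
```

```bash
python3 -c "
from h import *
state();snap('wrist','s4',150,100,490,400,2)"
```

```text
t 28.27 pos [481.  215.8  92. ] yaw -0.11 F [ 0.8 -0.4 -0.9] w 24.4 q6 1.83
```

View pics/s4.png

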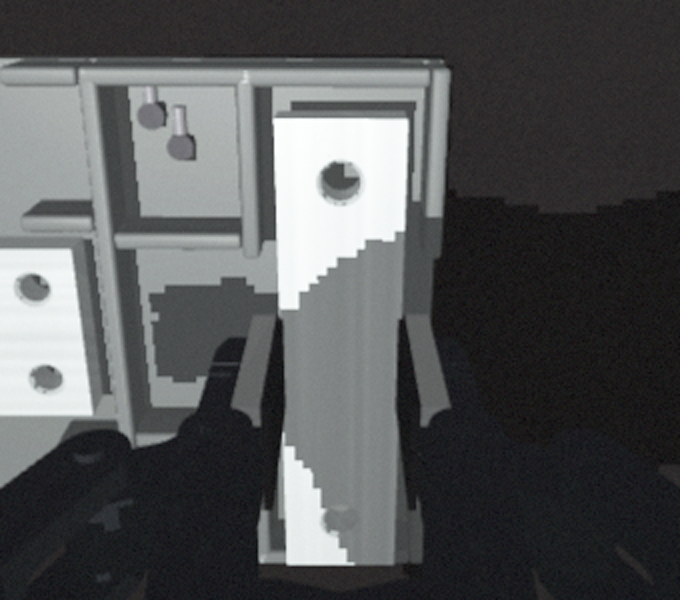

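Call:
{"method": "carry_out", "body": {"deltas": "0 0 0.4 0; 0 0 0.22 0; 0 0 0 0; 0 0 0 0"}}

```text
time: 28.82
eef_pos: [0.4811, 0.2158, 0.0799]
ee_rot: [-3.142, -0.0, -0.002]
force: [0.3, 0.3, -1.5]
gripper_width: 0.0242
```

Call:
{"method": "carry_out", "body": {"deltas": "0 0 0.06 0; 0 0 0 0"}}

```text
time: 29.08
eef_pos: [0.4811, 0.2158, 0.0787]
ee_rot: [-3.142, -0.0, -0.002]
force: [-0.0, 0.8, -0.9]
gripper_width: 0.0241
```

Call:
{"method": "carry_out", "body": {"deltas": "0 0 0 0; 0 0 0 0; 0 0 0 0; 0 0 -0.4 0; 0 0 -0.9 0; 0 0 -0.9 0; 0 0 -0.9 0; 0 0 -0.9 0; 0 0 -0.9 0; 0 0 -0.9 0; 0 0 0 0; 0 0 0 0", "claw": -0.15}}

```text
time: 30.58
eef_pos: [0.4806, 0.2157, 0.1943]
ee_rot: [3.141, 0.001, -0.002]
force: [-1.1, 0.6, -0.2]
gripper_width: 0.0364
```

```bash
python3 -c "
from h import *
state();snap('wrist','s5',s=1.25);plan([.4528,-.1965,.25],94.3)"
```

```text
t 30.57 pos [480.6 215.7 194.3] yaw -0.12 F [-1.1  0.6 -0.2] w 36.4 q6 1.83
t 30.62 d mm [ -27.6 -412.1   56.2] dyaw 94.4
-0.06 0.9 -0.12 -0.82; -0.12 0.89 -0.12 -0.82; -0.19 0.88 -0.12 -0.82; -0.25 0.86 -0.12 -0.82; -0.31 0.84 -0.12 -0.82; -0.37 0.82 -0.12 -0.82; -0.43 0.79 -0.12 -0.82; -0.48 0.76 -0.12 -0.82; -0.53 0.72 -0.12 -0.82; -0.58 0.68 -0.12 -0.82; -0.63 0.64 -0.12 -0.82; -0.68 0.59 -0.12 -0.82
-0.72 0.54 -0.12 -0.82; -0.75 0.49 -0.12 -0.82; -0.79 0.43 -0.12 -0.82; -0.81 0.38 -0.12 -0.82; -0.84 0.32 -0.13 -0.82; -0.86 0.26 -0.12 -0.82; -0.88 0.19 -0.13 -0.82; -0.89 0.13 -0.12 -0.82; -0.89 0.07 -0.13 -0.82; -0.9 0 -0.12 -0.82; -0.9 -0.06 -0.13 -0.82
```

View pics/s5.png

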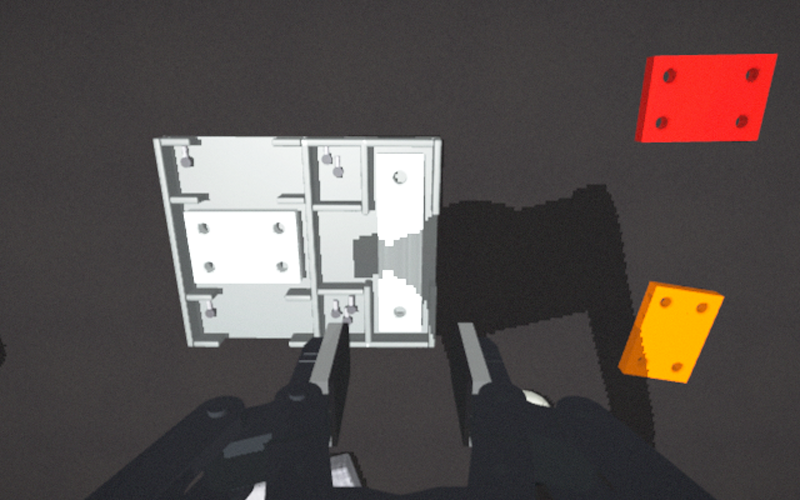

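Both brackets lie flat in their compartments. I'll move to the handle.

Call:
{"method": "carry_out", "body": {"deltas": "-0.06 0.9 -0.12 -0.82; -0.12 0.89 -0.12 -0.82; -0.19 0.88 -0.12 -0.82; -0.25 0.86 -0.12 -0.82; -0.31 0.84 -0.12 -0.82; -0.37 0.82 -0.12 -0.82; -0.43 0.79 -0.12 -0.82; -0.48 0.76 -0.12 -0.82; -0.53 0.72 -0.12 -0.82; -0.58 0.68 -0.12 -0.82; -0.63 0.64 -0.12 -0.82; -0.68 0.59 -0.12 -0.82"}}

```text
time: 32.12
eef_pos: [0.4657, 0.0003, 0.2224]
ee_rot: [-3.139, 0.001, 0.859]
force: [-0.9, 0.1, 0.3]
gripper_width: 0.0361
```

Call:
{"method": "carry_out", "body": {"deltas": "-0.72 0.54 -0.12 -0.82; -0.75 0.49 -0.12 -0.82; -0.79 0.43 -0.12 -0.82; -0.81 0.38 -0.12 -0.82; -0.84 0.32 -0.12 -0.82; -0.86 0.26 -0.12 -0.82; -0.88 0.19 -0.12 -0.82; -0.89 0.13 -0.12 -0.82; -0.89 0.07 -0.12 -0.82; -0.9 0 -0.12 -0.82; -0.9 -0.06 -0.12 -0.82; 0 0 0 0"}}

```text
time: 33.62
eef_pos: [0.453, -0.1971, 0.2491]
ee_rot: [-3.14, -0.001, 1.641]
force: [-0.0, 0.4, 0.6]
gripper_width: 0.0366
```

Call:
{"method": "carry_out", "body": {"deltas": "0 0 0 0; 0 0 0 0"}}

```text
time: 33.88
eef_pos: [0.4531, -0.1956, 0.2494]
ee_rot: [-3.141, -0.001, 1.644]
force: [0.5, -0.2, 1.3]
gripper_width: 0.0364
```

```bash
python3 -c "
from h import *
state();snap('wrist','h1');plan([.4528,-.1965,.20],94.3)"
```

```text
t 33.88 pos [ 453.1 -195.6  249.4] yaw 94.2 F [ 0.5 -0.2  1.3] w 36.4 q6 -0.66
t 33.92 d mm [ -0.4  -0.8 -49.5] dyaw 0.1
-0.01 -0.01 0.83 -0.01; -0.02 -0.01 0.82 -0.01; -0.01 0 0.83 -0.01
```

View pics/h1.png

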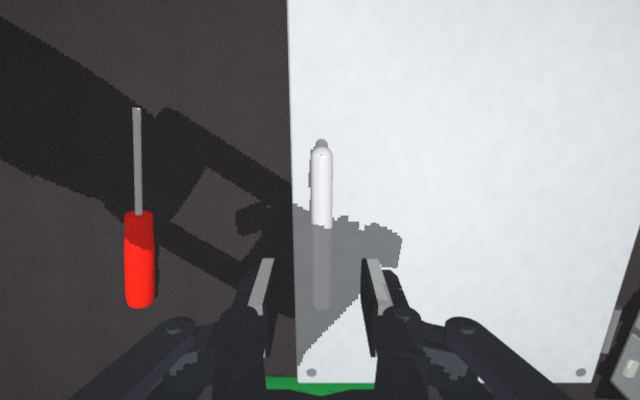

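Call:
{"method": "carry_out", "body": {"deltas": "-0.03 -0.01 0.5 0; 0 0 0.9 0; 0 0 0.9 0; 0 0 0.7 0; 0 0 0.32 0; 0 0 0 0; 0 0 0 0"}}

```text
time: 34.8
eef_pos: [0.4536, -0.1973, 0.1841]
ee_rot: [3.141, 0.001, 1.644]
force: [-0.4, -0.4, 1.4]
gripper_width: 0.036
```

Call:
{"method": "carry_out", "body": {"deltas": "0 0 0 0; 0 0 0 0; 0 0 0 0; 0 0 0 0; 0 0 0 0; 0 0 0 0", "claw": -1, "newtons": 40}}

```text
time: 35.55
eef_pos: [0.4539, -0.1972, 0.1842]
ee_rot: [3.14, 0.001, 1.644]
force: [3.6, 1.7, 5.1]
gripper_width: 0.0102
```

```bash
python3 -c "
from h import *
state();snap('wrist','h2')
c=cam('top')"
```

```text
t 35.55 pos [ 453.9 -197.2  184.2] yaw 94.18 F [3.6 1.7 5.1] w 10.2 q6 -0.66
```

View pics/h2.png

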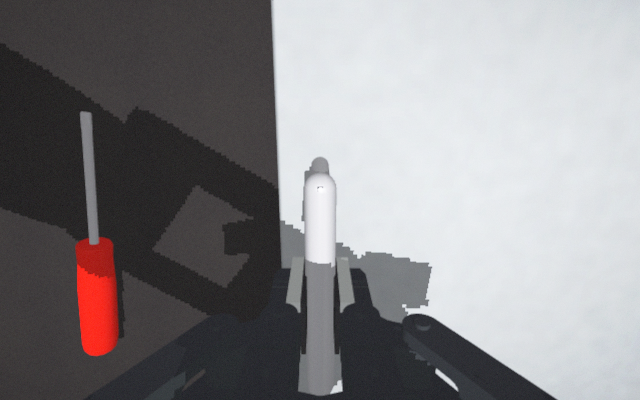

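```bash
python3 -c "
import numpy as np
th=np.radians(np.r_[0,1,np.arange(3.5,44,2.5),45])
a=np.arctan2(44,220)+th;r=np.hypot(44,220)/20
y=-r*np.cos(a);z=-r*np.sin(a)
dy=np.diff(np.round(y,2));dz=np.diff(np.round(z,2))
R=['0 %g %g 0'%(round(p,2),round(q,2)) for p,q in zip(dy,dz)]
for i in range(0,len(R),10):print('; '.join(R[i:i+10]))
print(sum(dy)*20,sum(dz)*20,np.degrees(th))"
```

```text
0 0.04 -0.19 0; 0 0.11 -0.48 0; 0 0.14 -0.47 0; 0 0.16 -0.46 0; 0 0.17 -0.46 0; 0 0.2 -0.45 0; 0 0.21 -0.44 0; 0 0.24 -0.43 0; 0 0.25 -0.42 0; 0 0.27 -0.4 0
0 0.29 -0.4 0; 0 0.3 -0.38 0; 0 0.32 -0.37 0; 0 0.34 -0.36 0; 0 0.35 -0.34 0; 0 0.37 -0.32 0; 0 0.38 -0.31 0; 0 0.4 -0.29 0; 0 0.24 -0.16 0
95.60000000000001 -142.6 [ 0.   1.   3.5  6.   8.5 11.  13.5 16.  18.5 21.  23.5 26.  28.5 31.
 33.5 36.  38.5 41.  43.5 45. ]
```

Call:
{"method": "carry_out", "body": {"deltas": "0 0.04 -0.19 0; 0 0.11 -0.48 0; 0 0.14 -0.47 0; 0 0.16 -0.46 0; 0 0.17 -0.46 0; 0 0.2 -0.45 0"}}

```text
time: 36.35
eef_pos: [0.4688, -0.1961, 0.2319]
ee_rot: [-3.139, 0.0, 1.644]
force: [4.0, -3.4, -6.4]
gripper_width: 0.0102
```

```bash
python3 -c "
from h import *
state();snap('scene','l1',160,100,400,260,3)"
```

```text
t 36.35 pos [ 468.8 -196.1  231.9] yaw 94.19 F [ 4.  -3.4 -6.4] w 10.2 q6 -0.64
```

View pics/l1.png

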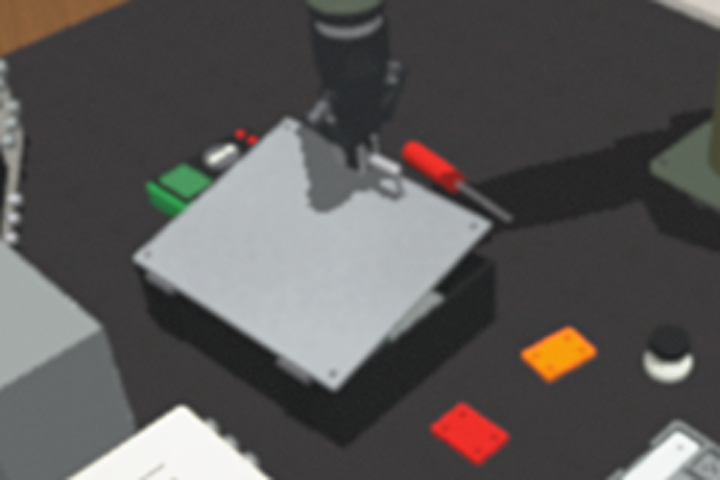

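The cover is rising, with the handle in the grip. I'll continue along the arc.

Call:
{"method": "carry_out", "body": {"deltas": "0 0.21 -0.44 0; 0 0.24 -0.43 0; 0 0.25 -0.42 0; 0 0.27 -0.4 0; 0 0.29 -0.4 0; 0 0.3 -0.38 0"}}

```text
time: 37.15
eef_pos: [0.4994, -0.1938, 0.2835]
ee_rot: [-3.137, 0.0, 1.644]
force: [-3.3, -4.0, -1.8]
gripper_width: 0.0107
```

Call:
{"method": "carry_out", "body": {"deltas": "0 0.32 -0.37 0; 0 0.34 -0.36 0; 0 0.35 -0.34 0; 0 0.37 -0.32 0; 0 0.38 -0.31 0; 0 0.4 -0.29 0; 0 0.24 -0.16 0; 0 0 0 0; 0 0 0 0; 0 0 0 0"}}

```text
time: 38.4
eef_pos: [0.5468, -0.1903, 0.3292]
ee_rot: [-3.137, 0.001, 1.644]
force: [-10.1, -1.8, 9.0]
gripper_width: 0.0105
```

```bash
python3 -c "
from h import *
st=state();snap('scene','l2',160,80,400,260,3);snap('wrist','l2w');snap('top','l2t',180,120,440,260,3)
# bar angle from TCP: hinge
yaw=np.radians(4.25);ux=np.array([np.cos(yaw),np.sin(yaw)])
for b in ((454.,-196.5),):pass
print((st['eef_pos'][:2]-np.array([.4539,-.1972]))@ux*1000,(st['eef_pos'][2]-.1842)*1000)"
```

```text
t 38.4 pos [ 546.8 -190.3  329.2] yaw 94.17 F [-10.1  -1.8   9. ] w 10.5 q6 -0.56
93.15720154977417 144.96066232735075
```

View pics/l2.png

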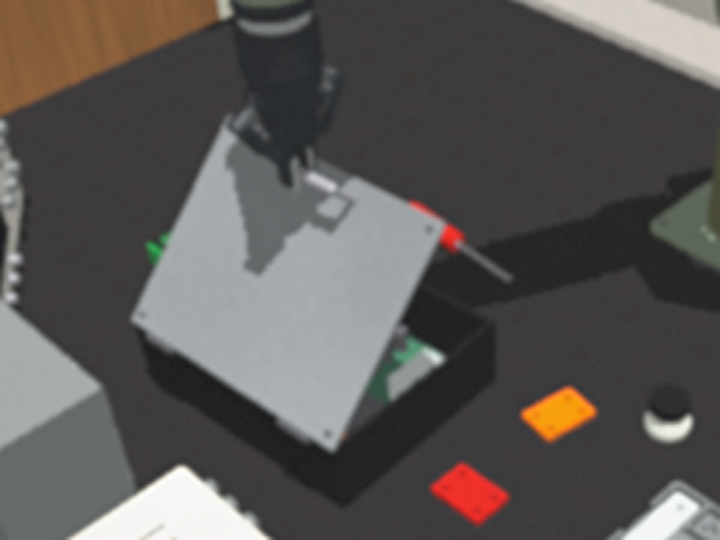

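View pics/l2w.png

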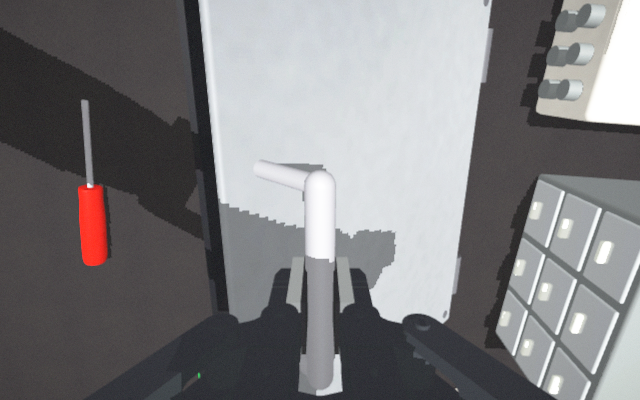

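View pics/l2t.png

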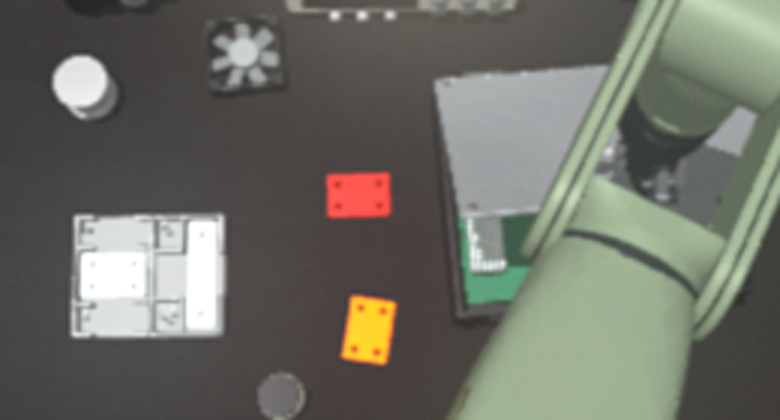

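Run:
```python
from h import *
im=cv2.imread('pics/l2_raw.png');cv2.imwrite('pics/l2a.png',crop(im,195,110,325,240,4.5))
yaw=np.radians(4.25);c=np.array([.5531,-.1897,0])
def W(p,th):
    # p local cover coords rel hinge (dx,y,dz)
    x,y,z=p;ca,sa=np.cos(th),np.sin(th)
    X=x*ca+z*sa; Z=-x*sa+z*ca   # front x<0 rises
    u=np.array([.12+X,y,.085+Z])
    return c+np.array([u[0]*np.cos(yaw)-u[1]*np.sin(yaw),u[0]*np.sin(yaw)+u[1]*np.cos(yaw),u[2]])
for n,raw,pts in(("scene","l2",[(-.24,.15,.006),(-.24,-.15,.006),(0,.15,.006),(0,-.15,.006),(-.24,.15,0)]),("top","l2t",[(-.24,.15,.006),(0,.15,.006)])):
    cm=cam(n);im=cv2.imread(f'pics/{raw}_raw.png')
    s=4;big=cv2.resize(im,None,fx=s,fy=s,interpolation=cv2.INTER_CUBIC)
    for deg,col in((40,(255,0,0)),(45,(0,255,0)),(50,(0,0,255))):
        q=[w2p(cm,W(p,np.radians(deg))) for p in pts];print(n,deg,np.round(q,1).tolist())
        for a in q: cv2.circle(big,tuple(int((v+.5)*s) for v in a),3,col,-1)
    x0,y0,x1,y1=(195,110,325,240) if n=="scene" else (315,130,400,230)
    cv2.imwrite(f'pics/ov_{n}.png',big[y0*s:y1*s,x0*s:x1*s])
```

```text
scene 40 [[310.9, 154.8], [239.1, 118.9], [270.2, 229.4], [203.2, 185.6], [311.9, 155.4]]
scene 45 [[307.3, 152.8], [234.8, 116.7], [270.1, 229.6], [203.1, 185.8], [308.4, 153.4]]
scene 50 [[303.3, 151.5], [230.2, 114.9], [270.0, 229.7], [203.0, 185.9], [304.5, 151.8]]
top 40 [[333.0, 196.5], [324.2, 145.8]]
top 45 [[332.8, 190.0], [324.1, 145.7]]
top 50 [[332.6, 182.9], [324.1, 145.6]]
```

View pics/ov_scene.png

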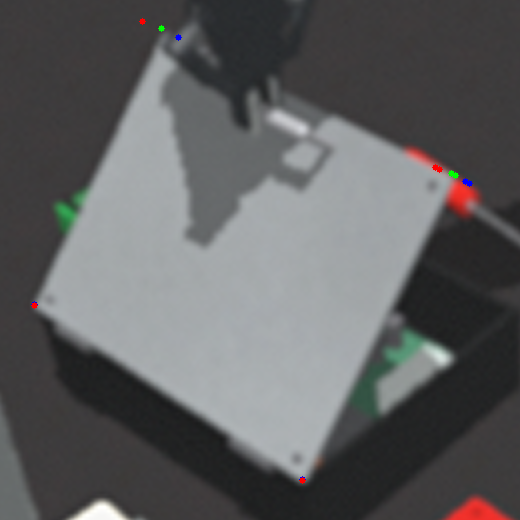

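View pics/ov_top.png

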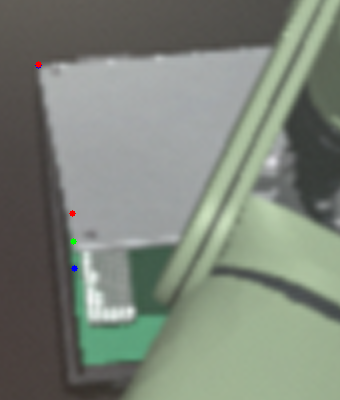

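Both the overlay and the arm kinematics put the cover near 44.3–44.8°. I'll make a small nudge upward that also relieves the radial strain in the grip.

Call:
{"method": "carry_out", "body": {"deltas": "0 0.02 -0.07 0; 0 0.01 -0.07 0; 0 0 0 0; 0 0 0 0; 0 0 0 0; 0 0 0 0; 0 0 0 0; 0 0 0 0"}}

```text
time: 39.55
eef_pos: [0.548, -0.1902, 0.3301]
ee_rot: [-3.138, 0.0, 1.644]
force: [-4.6, -2.6, 2.1]
gripper_width: 0.0107
```

Run:
```python
from h import *
st=state();print(st["qd"].round(4));snap('top','f1',315,130,400,230,5)
st=arm.get_state();yaw=np.radians(4.25);ux=np.array([np.cos(yaw),np.sin(yaw)])
dx=(st['eef_pos'][:2]-np.array([.4539,-.1972]))@ux*1000;dz=(st['eef_pos'][2]-.1842)*1000
print(dx,dz,np.degrees(np.arctan2(44+dz,220-dx)-np.arctan2(44,220)),np.hypot(44+dz,220-dx))
```

```text
t 39.55 pos [ 548.  -190.2  330.1] yaw 94.17 F [-4.6 -2.6  2.1] w 10.7 q6 -0.55
[-0.0013  0.0004 -0.0011 -0.0031 -0.0006 -0.0007]
94.34194283863738 145.9428820627833 45.203156957119525 227.74601154769908
```

View pics/f1.png

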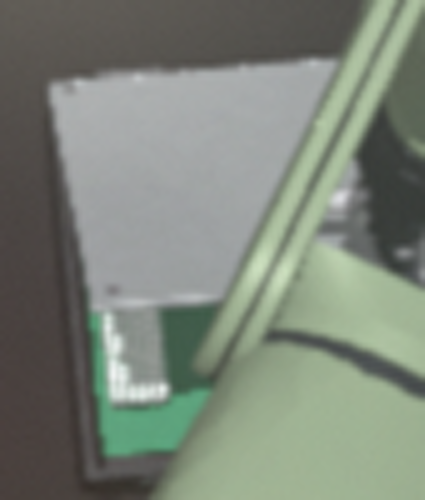

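Corner now at image row about 190.1; 45° predicts 190.0. The arm is at rest and forces are low, so I'm handing in.

```bash
python3 -c "
from rig import arm
print(arm.close_job())"
```

```text
the job is handed in; nothing more can be done
None
```

I laid both brackets flat in the tray, same way up, then raised the cover and handed in at about 39.6 s with the gripper still holding it open at about 45°. The short bracket is in the wide compartment and the long one in the long compartment.

**Cover angle:** the arm's position gives about 45.2°, and the top camera's view of the front corner fits 45° to within a fraction of a pixel. The gripper's path came out about 3 mm larger in radius than the handle's true arc. The bar probably slipped slightly in the pads, so I'd trust the angle to about ±1°.

**State at hand-in:** joint speeds were close to zero and the force on the tool was about 6 N. It had been about 14 N before a small final nudge.

**Brackets and bench:** wrist images showed both brackets inside their compartment walls after release, and a top view with the cover raised showed them unchanged. I saw no other object move, but I made no measured check of the other objects after the lift.

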